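Slide the flange into the holding track

ROBOT

A 6-joint arm with a two-finger parallel gripper is mounted at the origin on a cart in front of the work surface, level with it; the furniture and walls round the work are solid. World frame = base frame: x ahead of the robot, y to its left, z up, the work surface at z = 0. Lengths are in m, angles in rad, forces in N, time in s.
With the tool pointing down it reaches from about 0.325 to 0.775 m from the base axis. Payload 5.5 kg.
Tool frame: the origin (TCP) lies midway between the tips of the shut fingers; the grasp point (between the pads) lies 19 mm behind it; z points along the fingers, y is the line along which they close (so a half turn about z gives the same grasp; the last joint's range is limited). The gripper opens to 88 mm and grips with 3 to 60 N. Pads are 20 mm wide; open, the fingers measure 115 mm over their backs; the gripper's body (75 mm by 178 mm) begins 61 mm behind the grasp point.
Start: joints at [1.074, 0.091, 1.231, -0, 1.82, -0.057], TCP at [0.255, 0.543, 0.188] pointing down, gripper open.
Joint ranges: [-2.87, 2.87], [-0.86, 2.18], [0.17, 2.46], [-1.51, 4.65], [0.06, 2.69], [-2.65, 2.65]. Speed limits (rad/s): [2.57, 2.57, 3.01, 3.14, 3.14, 3.14].

INTERFACE

Orientations are given as [roll, pitch, yaw] about the fixed x, y, z axes, in that order (R = Rz(yaw) Ry(pitch) Rx(roll)).
In Python, from workcell import goto, line_to, move_joints, gripper_to, dwell, solve_ik, get_image, get_calibration, PlanningError, finish_job, search_frame, cut_out, landmark_of, current_time, current_joint_pos, current_joint_vel, current_tau, current_tcp_pos, current_ee_rot, current_ft_force, current_ft_torque, current_opening, current_grasp_force gives the robot as it stands. Calls block until the motion is done:
- goto(position, orientation): joint-space move of the TCP to a pose.
- line_to(position, feed=0.15, attitude=None, guard=None): straight line of the TCP; attitude=None keeps the orientation; feed is the mean speed in m/s. With guard (N) it stops when the force on the tool has changed by that much, and returns True; else False.
- move_joints(angles): joint-space move.
- gripper_to(opening, force=None): opening from 0.0 (shut) to 1.0 (fully open); force is the grip in N (None keeps the last); returns when the fingers have stopped.
- dwell(seconds).
- solve_ik(position, orientation): joint angles nearest the present ones, or None.
- get_image(name): name is "scene" or "top" or "wrist"; returns (picture, depth): 400x640x3 uint8, red, green, blue; 400x640 float32, m along the optical axis (not along the pixel's ray), 0 where there is no reading.
- get_calibration(name): a dict with "mtx" (3x3 intrinsics, pixels), "extrinsics" (4x4, takes a point from world to camera coordinates). Camera axes: x right, y down, z forward; pixel columns grow to the right and rows downward; lengths in m; the calibration is good to about 2 mm. A picture is of the moment at which its call begins: read the wrist's pose just before it. get_calibration takes no time and is no camera call; for the wrist camera it gives the pose at the moment of the call.
A pose or a line that the arm cannot do raises PlanningError and nothing moves.
- finish_job(): hands the job in; it is judged then, once.
Trained networks look in the newest picture that a camera, given by its name, has taken for a name from the list of things; names that differ only in an ending like _2 or _b are one class to them, and where a whole thing is asked for, a point or a joint stands for the part that bears it (a point fixed in the world has none). Each returns a list of dicts, best first, with "p" (0 to 1); they miss things now and then, are a little off and sometimes report something else, mostly with a low value. They report only what shows in the picture. A call takes as long as a camera call. They do not tell look-alikes from the thing itself.
- search_frame(camera, thing): "centre" ([x, y, z] in m, in world coordinates, good to about 4 mm: the middle of the surface that is visible of it).
- cut_out(camera, thing): "pixels" (400x640 bool, what is visible of it).
- landmark_of(camera, thing): "centre" ([x, y, z] in m, in world coordinates, good to about 4 mm: a listed point, or the origin of a listed thing).
Readings, each from a call of its own:
- current_time(): time.
- current_joint_pos(): joint angles.
- current_joint_vel(): joint speeds.
- current_tau(): joint torques, N m.
- current_tcp_pos(): TCP position.
- current_ee_rot(): TCP orientation.
- current_ft_force(): force on the tool from outside, world axes, zero at the start.
- current_ft_torque(): the same for the moment, N m.
- current_opening(): opening from 0.0 (shut) to 1.0 (fully open).
- current_grasp_force(): force on a finger pad.
Only numpy, scipy, OpenCV 4.12 (cv2) and the standard library are available. Lean on these libraries where they do the work, as an engineer would, in place of code of your own. Each camera call takes 0.05 s, during which the arm holds its last target. There are 200 camera calls.

TASK

Load the turned flange into the holding track for inspection: lay it flat, hub up, in front of the track's flared mouth and slide it in under the two lips until it is fully home against the stop, then let go. Leave the gear and the smaller end cap where they are.

Things in the scene. Friction and masses are not known exactly. Their poses are not given: they have to be found in the camera images.
- flange: The part to load: turned steel flange lying flat, hub up: disc 64 mm in diameter, 11 mm thick, with a ring of bolt holes, and on it a round hub 34 mm in diameter up to 26 mm above the underside; 0.2 to 0.45 kg. Origin: centre of its underside; z up. Yaw does not matter. Grip it across the hub. It, the gear and the end cap start on the left of the bench, in any order of their three places.
- track: Holding track fixed to the bench: two aluminium rails 78 mm apart inside, each with a thin steel lip over the channel; the bench is its floor. Lips: underside 16 mm, top 18.5 mm, screw heads 21.5 mm up; slot between them 46 mm wide for the hub. Origin: on the bench, where the flange's centre lies when fully home. x: sliding direction, from mouth to stop, roughly away from the robot; z up.
- track_mouth (a point): Point on the bench on the channel's midline just before the mouth, 140 mm back along -x from the track's origin: a flange centred here lies free on the bench, clear of the track. The side walls flare outward from 70 to 100 mm before the track's origin; the lips begin 60 to 70 mm before it.
- track_stop (a point): Middle of the near face of the stop, on the bench, 33 mm beyond the track's origin along x. The stop is a rigid bar 9 mm high across the channel; the lips end 45 mm beyond the origin. Above the slot all is open: fingers up to 40 mm wide fit into it if they hold the hub fore and aft (mouth side and stop side); fingers set crosswise must stay above the lips.
- gear: Bystander: steel spur gear lying flat, 49 mm in diameter, 19 mm high with its hub; toothed rim. Origin at the centre of its underside. Loose; leave it alone.
- end_cap: Bystander: turned steel end cap lying flat, 52 mm in diameter, 18 mm high, flanged like the flange but smaller, lower and without bolt holes. Origin at the centre of its underside. Loose; leave it alone.
There are look-alikes about, which are no part of the job. Of the things shaped like the track, the aluminium one is meant.

How it is judged:
By the outcome, as a careful person would: the job done as asked, in the order asked, and still so for the second after the job is handed in, with the robot touching nothing.
It also fails if it takes over 40 s, if anything falls off the work surface, if the arm or the gripper's body presses on something with over 40 N, if the wrist force passes 120 N, or if a joint passes its speed limit or range.

## Working session

There is one attempt and no reset: what is moved stays moved. The work goes in short steps, each a Python script; the robot and the scene stay as the last script left them, time stands still between calls to the robot, and variables do not carry over. Pictures are saved under pics/ and viewed, at most 10 in all, crops included, and the job is handed in when it is done.

```bash
mkdir -p pics; ls
python3 - <<'E'
from workcell import *
import cv2,numpy as np
for c in ["scene","top"]:
    im,d=get_image(c); cv2.imwrite(f"pics/{c}1.png",im[:,:,::-1]); np.save(f"pics/{c}d.npy",d)
    K=get_calibration(c); P=K["extrinsics"]; M=K["mtx"]
    for t in ["flange","gear","end_cap","track","track_mouth","track_stop"]:
        for r in landmark_of(c,t)[:4]:
            p=P[:3,:3]@r["centre"]+P[:3,3]; u=M@p
            print(c,t,round(r["p"],2),np.round(r["centre"],3),np.round(u[:2]/u[2]))
print(current_time(),current_tcp_pos(),current_ee_rot(),current_opening())
E
```

```text
pics
scene gear 0.82 [ 0.593  0.32  -0.   ] [252. 277.]
scene end_cap 0.93 [ 0.46   0.392 -0.001] [285. 321.]
scene track 0.96 [0.624 0.019 0.002] [295. 193.]
scene track 0.68 [ 0.672 -0.353 -0.002] [332. 115.]
scene track_stop 0.85 [ 0.654  0.029 -0.   ] [285. 192.]
scene track_stop 0.57 [ 0.702 -0.367  0.004] [326. 109.]
top flange 0.64 [0.458 0.221 0.004] [243. 228.]
top gear 0.76 [ 0.594  0.32  -0.001] [211. 180.]
top end_cap 0.57 [0.458 0.393 0.002] [184. 227.]
top track 0.94 [ 0.673 -0.358  0.003] [444. 158.]
top track 0.65 [0.62  0.02  0.004] [314. 173.]
top track_mouth 0.17 [0.459 0.223 0.006] [243. 227.]
top track_stop 0.98 [ 0.707 -0.359 -0.   ] [444. 147.]
top track_stop 0.59 [0.653 0.027 0.003] [312. 162.]
0.7 [0.25547662 0.54292819 0.18787389] [3.14149918e+00 1.79889541e-05 2.70181343e+00] 1.0017493509399287
```

View pics/top1.png

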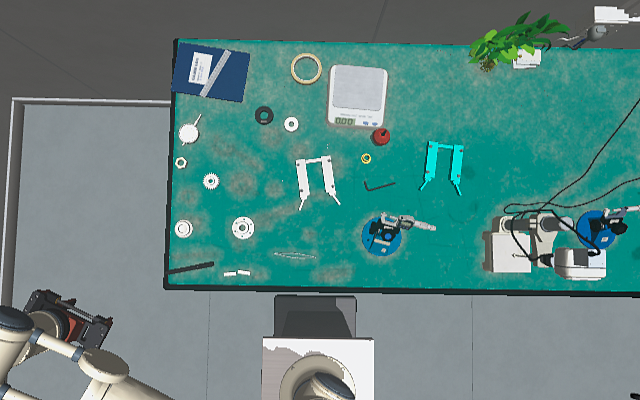

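View pics/scene1.png

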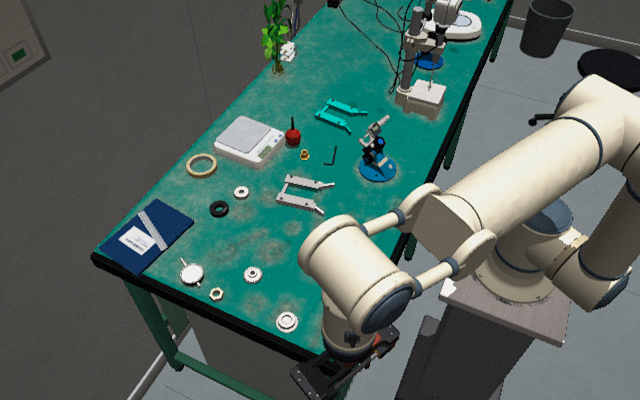

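Run:
```python
import cv2
im=cv2.imread("pics/top1.png")
a=cv2.resize(im[120:260,160:340],(800,600),interpolation=cv2.INTER_CUBIC)
b=cv2.resize(im[100:240,380:520],(600,600),interpolation=cv2.INTER_CUBIC)
a=cv2.resize(a,(450,350));b=cv2.resize(b,(350,350))
cv2.imwrite("pics/crop1.png",cv2.hconcat([a,b]))
```

```text
(no output)
```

View pics/crop1.png

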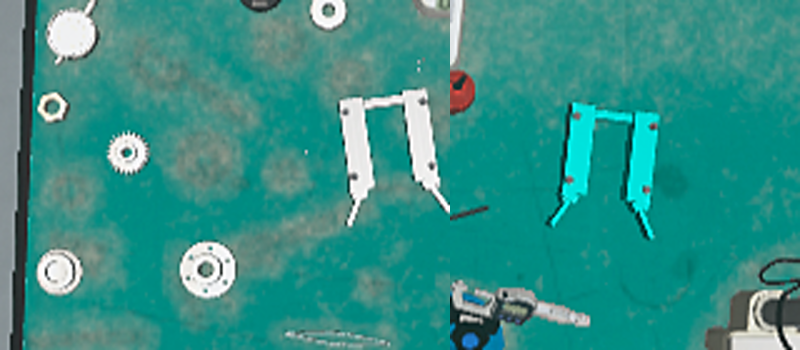

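The flange is at top pixel (243,228): it is the largest disc and has a ring of bolt holes. The end cap (184,228) is smaller and has no holes, and the gear (211,181) is toothed. For the track there are two candidates: a bare aluminium one at (316,178) and a cyan one at (444,165). I'll use the aluminium one, as asked, and the crop confirms it. Next I'll measure both parts with the wrist camera.

```bash
cat > h.py <<'E'
from workcell import *
import cv2,numpy as np
def cloud(c,d,K):
    M,E=K["mtx"],K["extrinsics"]; v,u=np.mgrid[:400,:640]
    p=np.stack([(u-M[0,2])/M[0,0]*d,(v-M[1,2])/M[1,1]*d,d],-1)
    return (p-E[:3,3])@E[:3,:3]
def look(tag,things):
    K=get_calibration("wrist"); im,d=get_image("wrist"); W=cloud("wrist",d,K)
    cv2.imwrite(f"pics/{tag}.png",im[:,:,::-1]); np.savez(f"pics/{tag}.npz",W=W,im=im,d=d)
    for t in things:
        for r in landmark_of("wrist",t)[:3]: print(tag,t,round(r["p"],2),np.round(r["centre"],4))
    return im,d,W
E
python3 - <<'E'
from h import *
Y=np.pi/2+0.15
for y in (Y,Y-np.pi):
    print(y,[np.round(solve_ik(p,[np.pi,0,y]),2) if solve_ik(p,[np.pi,0,y]) is not None else None for p in ([.458,.221,.2],[.48,0,.2],[.62,.02,.014])])
q=[solve_ik([.458,.221,.2],[np.pi,0,y]) for y in (Y,Y-np.pi)]
y=(Y,Y-np.pi)[0 if q[1] is None or (q[0] is not None and abs(q[0][5])<abs(q[1][5])) else 1]
goto([.458,.221,.22],[np.pi,0,y])
im,d,W=look("w1",["flange"])
goto([.56,.02,.3],[np.pi,0,y])
im,d,W=look("w2",["track","track_mouth","track_stop"])
for i,r in enumerate(cut_out("wrist","track")[:2]):
    np.save(f"pics/tm{i}.npy",r["pixels"]); print(r["p"],r["pixels"].sum(),np.median(W[r["pixels"]],0))
print(y,current_time(),W[200,320],(d>0).mean())
a=cv2.hconcat([cv2.resize(cv2.imread(f"pics/{t}.png"),(400,250)) for t in("w1","w2")]);cv2.imwrite("pics/ww.png",a)
E
```

```text
1.7207963267948965 [array([ 0.38, -0.15,  1.45, -0.  ,  1.85,  0.23]), array([-0.07, -0.23,  1.51,  0.  ,  1.86, -0.22]), array([-0.02,  0.18,  1.44,  0.  ,  1.52, -0.17])]
-1.4207963267948966 [None, None, None]
w1 flange 0.82 [0.4629 0.2233 0.0026]
0.92 690 [ 0.62992731 -0.30201111  0.01295026]
0.64 3987 [0.6115951  0.03731013 0.01796011]
1.7207963267948965 3.425 [ 0.56347366 -0.03245112  0.01680241] 0.9959375
```

View pics/ww.png

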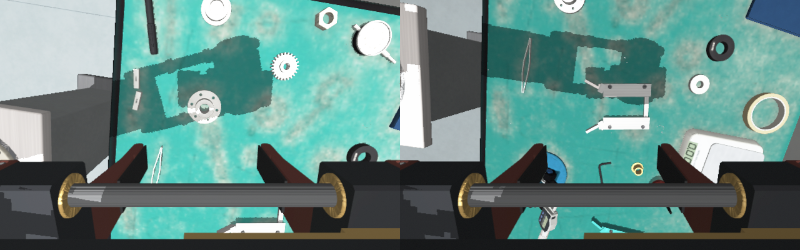

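The left panel shows the flange at about (205,108) and the right panel shows the aluminium track around (620,105), both in full view. I'll fit the hub and the lips from the depth clouds.

Run:
```python
from h import *
W=np.load("pics/w1.npz")["W"]
near=np.hypot(W[...,0]-.461,W[...,1]-.222)<.05
for lo,hi in((-.003,.004),(.007,.016),(.021,.032)):
    m=near&(W[...,2]>lo)&(W[...,2]<hi); P=W[m]
    (c,r)=cv2.minEnclosingCircle(P[:,:2].astype(np.float32)); print(lo,m.sum(),np.median(P[:,2]),c,r)
W=np.load("pics/w2.npz")["W"]
box=(abs(W[...,0]-.6)<.13)&(abs(W[...,1]-.02)<.09)
m=box&(W[...,2]>.013)&(W[...,2]<.025)
n,l,s,_=cv2.connectedComponentsWithStats(m.astype(np.uint8))
for i in range(1,n):
    if s[i,4]<300: continue
    P=W[l==i]; Q=P[abs(P[:,2]-np.median(P[:,2]))<.002]
    (c,wh,a)=cv2.minAreaRect((Q[:,:2]*1000).astype(np.float32)); print(s[i],np.median(P[:,2]),np.round(c,1),np.round(wh,1),a, np.round(cv2.boxPoints((c,wh,a)).ravel(),1))
mb=box&(abs(W[...,2]-.009)<.0025); n,l,s,_=cv2.connectedComponentsWithStats(mb.astype(np.uint8))
for i in range(1,n):
    if s[i,4]>60: print("9mm",s[i],W[l==i].mean(0))
m0=box&(W[...,2]<.004);print("bench z",np.median(W[m0][:,2]))
```

```text
-0.003 3320 0.0009281911594034868 (0.46098166704177856, 0.22201819717884064) 0.05006369948387146
0.007 1169 0.007908616768841156 (0.46229755878448486, 0.22219465672969818) 0.031962066888809204
0.021 515 0.025582598531574307 (0.46234479546546936, 0.2221267819404602) 0.017111875116825104
[ 295  127  108   28 1835] 0.018253328351675497 [590.2  52.5] [144.9  33.7] 4.917108058929443 [516.6  63.1 519.5  29.6 663.9  42.  661.   75.5]
[ 297  187  103   26 1644] 0.01806212158503766 [602.2 -23.2] [144.2  32.8] 12.372706413269043 [528.3 -22.7 535.3 -54.7 676.1 -23.8 669.1   8.2]
9mm [390 155   9  32 228] [0.66041454 0.02420132 0.00873557]
bench z 0.0009457998796250288
```

Run:
```python
from h import *
W=np.load("pics/w2.npz")["W"]
box=(abs(W[...,0]-.6)<.13)&(abs(W[...,1]-.02)<.09)
P=W[box&(W[...,2]>.0145)&(W[...,2]<.025)][:,:2]; B=W[box&(abs(W[...,2]-.009)<.0015)][:,:2]
t=.15; o=np.array([.623,.02])
for it in range(3):
    R=np.array([[np.cos(t),np.sin(t)],[-np.sin(t),np.cos(t)]])
    Q=(P-o)@R.T; b=(B-o)@R.T
    E={}
    for x in np.arange(-54,36,4)/1000:
        q=Q[abs(Q[:,0]-x)<.002][:,1]
        L,Rr=q[q>0],q[q<0]
        for k,v in zip(("Lo","Li","Ri","Ro"),(L.max(),L.min(),Rr.max(),Rr.min())): E.setdefault(k,[]).append((x,v))
    f={k:np.polyfit(*np.array(v).T,1) for k,v in E.items()}
    print(t,o,{k:np.round(v,4) for k,v in f.items()})
    mid=np.mean([v for v in f.values()],0)
    s=b[(abs(b[:,1]-mid[1])<.015)]; nf=np.percentile(s[:,0],[3,50,97]); 
    print("bar x",nf,"lip x ext",np.percentile(Q[abs(Q[:,1])<.045][:,0],[.5,99.5]))
    o=o+R.T@[0,mid[1]]; t+=mid[0]; 
    o=o+R.T@[nf[0]-.033,0]
print(t,o)
```

```text
0.15 [0.623 0.02 ] {'Lo': array([0.0007, 0.0494]), 'Li': array([0.0008, 0.0223]), 'Ri': array([ 0.0203, -0.0242]), 'Ro': array([ 0.002 , -0.0516])}
bar x [0.03329484 0.03759432 0.04228898] lip x ext [-0.07381935  0.04414917]
0.15594759747646003 [0.62344652 0.01901853] {'Lo': array([-0.0054,  0.0504]), 'Li': array([-0.0052,  0.0233]), 'Ri': array([ 0.0138, -0.0231]), 'Ro': array([-0.0042, -0.0506])}
bar x [0.03305493 0.03731506 0.04195118] lip x ext [-0.07437791  0.04392435]
0.15570632052546549 [0.62350006 0.0190317 ] {'Lo': array([-0.0051,  0.0504]), 'Li': array([-0.0049,  0.0233]), 'Ri': array([ 0.014 , -0.0231]), 'Ro': array([-0.0034, -0.0506])}
bar x [0.0329978  0.03725952 0.04189802] lip x ext [-0.07442261  0.04387675]
0.1558671913695341 [0.62349837 0.01902826]
```

Fits agree with the given sizes: hub radius 17.1 mm, disc radius 32.0 mm, slot 46.4 mm, stop face at +33 mm. Track yaw is about 0.151. Next is the grasp.

Run:
```python
from h import *
o=[np.pi,0,np.pi/2+.151]
goto([.4623,.2222,.08],o); f0=current_ft_force()
print(line_to([.4623,.2222,.0145],feed=.08,guard=12))
gripper_to(0.0,force=25); dwell(.1)
print(current_opening()*88,current_grasp_force(),current_tcp_pos(),current_ft_force()-f0)
line_to([.4623,.2222,.08],feed=.1); dwell(.1)
print(current_opening()*88,current_grasp_force(),current_ft_force()-f0,current_time())
look("w3",[])
```

```text
False
0.8028739277795371 0.0 [0.46230371 0.22221799 0.01452099] [-0.49899349  0.45874322  0.27694803]
0.4790276452173456 0.0 [-0.23766886 -0.72974547 -0.39491603] 7.9417
```

View pics/w3.png

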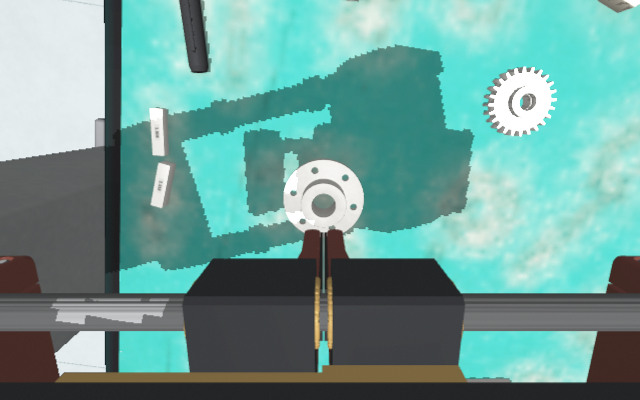

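The gripper is shut on nothing. The flange sits at about (323,200), with the fingertips at about (325,235). I'll measure where the flange is now.

Run:
```python
from h import *
K=get_calibration("wrist"); M,E=K["mtx"],K["extrinsics"]
for p in (current_tcp_pos(),[.4623,.2222,.026]):
    c=E[:3,:3]@p+E[:3,3]; u=M@c; print(u[:2]/u[2],c)
print("cam",-E[:3,:3].T@E[:3,3],current_tcp_pos(),current_ee_rot(),current_joint_pos())
W=np.load("pics/w3.npz")["W"]
near=np.hypot(W[...,0]-.461,W[...,1]-.222)<.06
for lo,hi in((.007,.016),(.021,.032)):
    m=near&(W[...,2]>lo)&(W[...,2]<hi); P=W[m]
    (c,r)=cv2.minEnclosingCircle(P[:,:2].astype(np.float32)); print(lo,m.sum(),np.median(P[:,2]),c,r)
print(W[235:260:6,325], W[235:260:6,312])
for c in ("top","wrist"):
    get_image(c)
    for r in landmark_of(c,"flange")[:2]: print(c,r)
```

```text
[323.02316735 227.97303929] [-7.03344805e-05  1.62157765e-02  2.06959655e-01]
[323.86794081 204.86447583] [0.00053884 0.00309206 0.25822345]
cam [0.4520484  0.28777519 0.27556762] [0.46176984 0.2219768  0.07891737] [-3.13981023e+00  4.14037316e-04  1.72178307e+00] [ 3.81683110e-01 -1.38352772e-01  1.64904819e+00  4.50056100e-06
  1.63272710e+00  2.30697011e-01]
0.007 2550 0.00789064216277962 (0.4619901180267334, 0.2220042198896408) 0.03203843906521797
0.021 1221 0.025649543620929124 (0.46190136671066284, 0.22190310060977936) 0.01717262901365757
[[0.46129927 0.23158166 0.11766471]
 [0.46121648 0.23187918 0.12651876]
 [0.46126853 0.23137386 0.1325388 ]
 [0.46115069 0.23192205 0.14059994]
 [0.46124791 0.23116673 0.14498164]] [[0.4550432  0.2323117  0.12227433]
 [0.45528931 0.2323729  0.13014884]
 [0.45553021 0.23215937 0.1366423 ]
 [0.45574022 0.2321455  0.14306803]
 [0.45438409 0.25422871 0.19923506]]
top {'centre': [0.4567, 0.225, 0.0025], 'p': 0.4}
wrist {'centre': [0.4642, 0.2265, 0.0029], 'p': 0.7}
```

```bash
python3 - <<'E'
from h import *
W=np.load("pics/w3.npz")["W"]
for u in (312,318,330,338):
    print(u,[(v,*np.round(W[v,u]*1000).astype(int)) for v in range(212,250,3)])
near=np.hypot(W[...,0]-.462,W[...,1]-.222)
for a,b in((0,.007),(.009,.016),(.019,.022),(.023,.031)): print(a,b,np.percentile(W[(near>a)&(near<b)&(W[...,2]<.05)][:,2],[5,25,50,75,95]).round(4))
print(current_opening(),current_tcp_pos())
E
python3 -c "
import cv2;im=cv2.imread('pics/w3.png')[140:290,250:410];cv2.imwrite('pics/w3c.png',cv2.resize(im,(640,600),interpolation=cv2.INTER_CUBIC))"
```

```text
312 [(212, np.int64(454), np.int64(215), np.int64(26)), (215, np.int64(455), np.int64(213), np.int64(24)), (218, np.int64(455), np.int64(210), np.int64(25)), (221, np.int64(455), np.int64(208), np.int64(25)), (224, np.int64(456), np.int64(200), np.int64(8)), (227, np.int64(456), np.int64(198), np.int64(7)), (230, np.int64(455), np.int64(232), np.int64(115)), (233, np.int64(455), np.int64(232), np.int64(119)), (236, np.int64(455), np.int64(233), np.int64(124)), (239, np.int64(455), np.int64(232), np.int64(127)), (242, np.int64(455), np.int64(232), np.int64(131)), (245, np.int64(455), np.int64(233), np.int64(136)), (248, np.int64(456), np.int64(232), np.int64(138))]
318 [(212, np.int64(459), np.int64(213), np.int64(16)), (215, np.int64(459), np.int64(213), np.int64(24)), (218, np.int64(460), np.int64(211), np.int64(25)), (221, np.int64(460), np.int64(209), np.int64(26)), (224, np.int64(460), np.int64(207), np.int64(26)), (227, np.int64(461), np.int64(198), np.int64(8)), (230, np.int64(458), np.int64(233), np.int64(115)), (233, np.int64(458), np.int64(233), np.int64(119)), (236, np.int6
[... 1143 characters left out ...]
64(477), np.int64(203), np.int64(8)), (227, np.int64(477), np.int64(201), np.int64(7)), (230, np.int64(467), np.int64(234), np.int64(116)), (233, np.int64(467), np.int64(234), np.int64(120)), (236, np.int64(452), np.int64(288), np.int64(276)), (239, np.int64(467), np.int64(234), np.int64(127)), (242, np.int64(467), np.int64(234), np.int64(131)), (245, np.int64(467), np.int64(234), np.int64(135)), (248, np.int64(466), np.int64(234), np.int64(139))]
0 0.007 [0.0001 0.0005 0.0009 0.0013 0.0019]
0.009 0.016 [0.009  0.0249 0.0256 0.0261 0.0268]
0.019 0.022 [0.0065 0.0073 0.0078 0.0083 0.009 ]
0.023 0.031 [0.0015 0.0071 0.0077 0.0082 0.0088]
0.0029969030599131326 [0.4620892  0.22211641 0.07954892]
```

View pics/w3c.png

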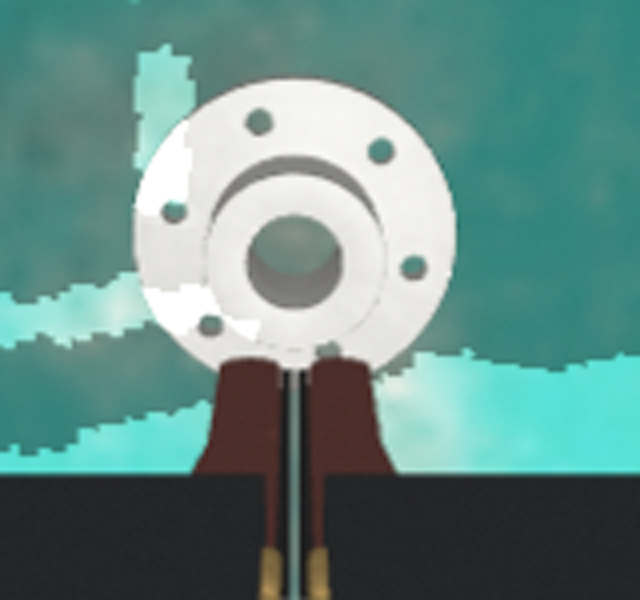

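The finger faces end at z≈0.113 while the TCP reads 0.079, so the real tips are about 34 mm above the reported TCP. That explains closing over the hub with no contact force. I'll check it with a guarded touch-down: with the gripper open, the fingers pass either side of the disc.

Run:
```python
from h import *
gripper_to(1.0); f0=current_ft_force()
line_to([.462,.222,.012],feed=.12)
print(current_opening())
h=line_to([.462,.222,-.03],feed=.03,guard=6)
print(h,current_tcp_pos(),current_ft_force()-f0,current_time())
```

```text
0.9976565595928851
False [ 0.46217893  0.22205293 -0.02972804] [0.80866857 0.20628705 0.88533712] 11.8333
```

Run:
```python
from h import *
f0=current_ft_force()
h=line_to([.462,.222,-.045],feed=.03,guard=5)
p=current_tcp_pos(); print(h,p,current_ft_force()-f0)
if h:
    z=p[2]+.0145; line_to([.462,.222,z],feed=.08)
    gripper_to(0.0,force=25); dwell(.1)
    print(z,current_opening()*88,current_grasp_force(),current_tcp_pos(),current_ft_force()-f0)
print(current_time())
```

```text
True [ 0.46255841  0.22223919 -0.034428  ] [-0.9415896  -0.94374363  4.71293697]
-0.01992800369471682 32.32902761176455 24.998603546409868 [ 0.46192959  0.22200324 -0.01994467] [-0.67292508 -0.53085747 -0.75138731]
13.4833
```

Tips meet the bench at TCP z=-0.0344, so the offset is confirmed. The hub is gripped (32 mm opening, 25 N). Next I lift it and lay it at the mouth.

Run:
```python
from h import *
o=[np.pi,0,np.pi/2+.151]; f0=current_ft_force()
line_to([.462,.222,.04],feed=.15)
print(current_opening()*88,current_grasp_force(),current_ft_force()-f0)
goto([.485,-.0021,.03],o)
line_to([.485,-.0021,-.010],feed=.12)
h=line_to([.485,-.0021,-.0215],feed=.02,guard=4)
p=current_tcp_pos();print(h,p,current_ft_force()-f0,current_opening()*88)
im,d,W=look("w4",[])
for lo,hi,a in((.003,.012,.045),):
    near=np.hypot(W[...,0]-.485,W[...,1]+.002)<a; P=W[near&(W[...,2]>lo)&(W[...,2]<hi)]
    print(len(P),np.median(P[:,2]),cv2.minEnclosingCircle(P[:,:2].astype(np.float32)))
print(current_time())
```

```text
32.888408803928215 24.9783277043025 [ 0.32606285  0.07334971 -3.97748724]
True [ 0.48515196 -0.00213614 -0.02004746] [-0.3310608  -0.11933723  6.01797042] 32.95001342831885
4446 0.007740467907066156 ((0.4850156009197235, 0.002620592713356018), 0.036151934415102005)
15.9833
```

View pics/w4.png

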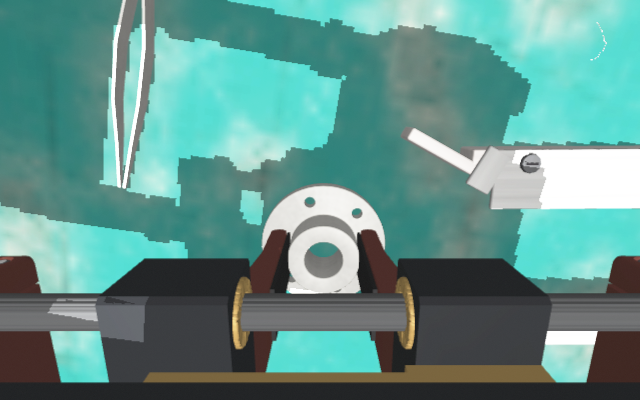

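The flange lies flat at (323,235), held fore and aft by the hub, with the track's left lip starting at (490,180). I'll slide it in with guards.

Run:
```python
from h import *
o=np.array([.6234,.0190]); u=np.array([np.cos(.151),np.sin(.151)]); z=-.0197
def s():
    p=current_tcp_pos(); e=p[:2]-o; return np.round([e@u*1000,(e[1]*u[0]-e[0]*u[1])*1000,p[2]*1000],1),np.round(current_ft_force(),1),round(current_opening()*88,1)
h=line_to([*(o-.01*u),z],feed=.07,guard=12); print(h,s())
if not h:
    h=line_to([*(o+.006*u),z],feed=.015,guard=9); print(h,s())
print(current_time())
```

```text
False (array([-10. ,   0.1, -19.9]), array([-2. ,  0.3, -0.2]), 33.1)
True (array([  0.5,   0. , -19.9]), array([-0.7, -0.6,  4.4]), 33.1)
18.7833
```

Run:
```python
from h import *
o=np.array([.6234,.0190]); u=np.array([np.cos(.151),np.sin(.151)]); z=-.0197
h=line_to([*(o+.008*u),z],feed=.015,guard=20)
p=current_tcp_pos(); print(h,(p[:2]-o)@u,p[2],current_ft_force(),current_opening()*88)
gripper_to(.6); print(current_opening()*88,current_ft_force())
p=current_tcp_pos(); line_to([p[0],p[1],.06],feed=.12,guard=15)
b=o-.09*u; line_to([*b,.12],feed=.2)
im,d,W=look("w5",[])
near=np.hypot(*(W[...,:2]-o).transpose(2,0,1))<.03; P=W[near&(W[...,2]>.021)&(W[...,2]<.03)]
c,r=cv2.minEnclosingCircle(P[:,:2].astype(np.float32)); e=np.array(c)-o
print("hub",c,r,"along",e@u,"across",e[1]*u[0]-e[0]*u[1],np.median(P[:,2]),current_time())
```

```text
True 0.0002730452326051818 -0.019619588485221516 [-3.05308596 -1.40843149  4.32368789] 32.600824360504774
52.383118217319875 [-0.46056185  0.2738165  -0.68959291]
hub (0.6241677403450012, 0.019049080088734627) 0.017328910529613495 along 0.0007663873013770171 across -6.696713179550097e-05 0.025690389017723705 21.275
```

View pics/w5.png

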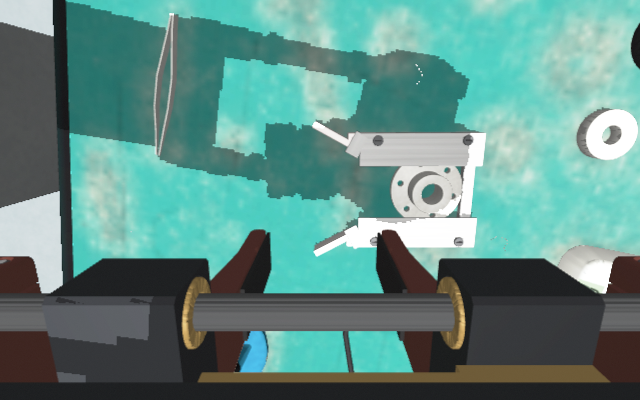

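The flange is under both lips with its rim against the stop at about (463,190). The hub centre is within 0.8 mm of home, and a 20 N push found it solid. The gripper is clear.

```bash
python3 -c "
from workcell import *
print(finish_job(),current_time())"
```

```text
the job is handed in; nothing more can be done
the job is handed in; nothing more can be done
```

The flange is in the aluminium track, hub up under both lips and home against the stop; I let go and handed the job in at about 21 s, after one missed first grasp (fingertips sit about 34 mm above the reported TCP), without touching the gear or end cap.

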